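# Put the gauges, valves and plug away after a pressure test

### The job

Clear the fittings off the test trolley after the pressure test: lay both pressure gauges flat and side by side on the sloped tray, dial up and stem pointing up the slope, each slid down until its case rests against the stop at the low end; put both brass valves in the blue bin, flat on its floor with the handle up, and the steel plug in the green bin, standing on its hexagon head. Set everything down gently rather than dropping it, and leave the tape reel and the spanner where they lie.

Things in the scene. Friction and masses are not known exactly. Their poses are not given: they have to be found in the camera images.
- gauge_black: Black-cased pressure gauge lying on its back: round case 50 mm across, 30 mm thick, white dial on top; a 14 mm brass stem sticks out 28 mm from its side. 0.16 kg. Origin: centre of the case's underside; x along the stem, outwards (its end at 53 mm); z up through the dial. Grip it across the case, at right angles to the stem.
- gauge_steel: Steel-cased pressure gauge lying on its back: round case 50 mm across, 30 mm thick, white dial on top; a 14 mm brass stem sticks out 28 mm from its side. 0.16 kg. Origin: centre of the case's underside; x along the stem, outwards (its end at 53 mm); z up through the dial. Grip it across the case, at right angles to the stem.
- valve_red: Red-handled brass ball valve lying flat, tee handle on top: body 60 mm long (its x), 28 mm wide (y), 28 mm high; handle bar 50 x 13 mm along x, 36 to 44 mm up (nut to 48). 0.18 kg. Origin: centre of the underside, z up. Grip it across the body.
- valve_yellow: Yellow-handled brass ball valve lying flat, tee handle on top: body 60 mm long (its x), 28 mm wide (y), 28 mm high; handle bar 50 x 13 mm along x, 36 to 44 mm up (nut to 48). 0.18 kg. Origin: centre of the underside, z up. Grip it across the body.
- plug: Steel blanking plug standing on its hexagon head: head 40 mm across flats (46 mm across corners) and 18 mm high, above it a threaded shank 31 mm in diameter up to 50 mm height. About 0.25 kg. Origin: centre of the underside, z up. Grip it by the shank or across flats of the head.
- gauge_rack: Sloped metal tray, fixed; 244 mm wide inside (y), floor rising to its +x (away from the robot, within 0.1 rad) at 0.22 rad. Origin: footprint centre, axes level; floor 40 mm above it. Stop: 20 mm lip across the low end, inner face at x -84, floor there z 21; high end open, z 60; sides 22 mm. Gauges do not slide unaided; held level against the lip they jam: settle them flat first. y +-55 fits both.
- blue_bin: Blue plastic picking bin, open on top, fixed. 160 mm (x) by 200 mm (y) outside, walls and floor 4 mm. Back wall (+x) and rear of the sides 57 mm high, front wall (-x, to the robot) 30 mm. Origin: centre of the underside, on the bench. x points away from the robot (within 0.1 rad). Two valves fit side by side along x, at y about +-45 mm.
- green_bin: Green plastic picking bin, open on top, fixed. 160 mm (x) by 200 mm (y) outside, walls and floor 4 mm. Back wall (+x) and rear of the sides 57 mm high, front wall (-x, to the robot) 30 mm. Origin: centre of the underside, on the bench. x points away from the robot (within 0.1 rad).
- tape_reel: Bystander, leave it alone: white plastic reel of thread tape, 54 mm across and 19 mm high, lying flat, loose. Origin: centre of the underside.
- spanner: Bystander, leave it alone: short double open-ended steel spanner, 127 mm long (along its x), 24 mm wide at the jaws, 8 mm thick, lying flat, loose. Origin: centre of the underside.

How it is judged:
By the outcome, as a careful person would: the job done as asked, in the order asked, and still so for the second after the job is handed in, with the robot touching nothing.
It also fails if it takes over 122 s, if anything falls off the work surface, if the arm or the gripper's body presses on something with over 40 N, if the wrist force passes 120 N, or if a joint passes its speed limit or range.

### The arm

A 7-joint arm with a two-finger parallel gripper is mounted at the origin on the work surface. World frame = base frame: x ahead of the robot, y to its left, z up, the work surface at z = 0. Lengths are in m, angles in rad, forces in N, time in s.
With the tool pointing down it reaches from about 0.35 to 0.9 m from the base axis. Payload 7.2 kg.
Tool frame: the origin (TCP) lies on the centre line of the jaws, within the pads' length; the fingertips stand r.finger_overhang ahead of it and the grasp point (between the pads) lies 3 mm ahead of it (r.finger_overhang is the distance from the TCP to the fingertips, in m); z points along the fingers, y is the direction in which the jaws open and shut (so a half turn about z gives the same grasp; the last joint's range is limited). The gripper opens to 88 mm and grips with 3 to 60 N. Pads are 20 mm wide; open, the fingers measure 115 mm over their backs; the gripper's body (75 mm by 178 mm) begins 61 mm behind the grasp point.
Start: joints at [1.248, 0.411, -0.013, 1.596, 0.006, 1.134, -0.082], TCP at [0.158, -0.605, 0.245] pointing down, gripper open.
Joint ranges: [-2.95, 2.95], [-0.29, 1.99], [-1.47, 1.44], [0.14, 2.54], [-1.03, 4.17], [0.13, 1.85], [-2.86, 2.86]. Speed limits (rad/s): [2.39, 2.39, 3.01, 3.01, 3.14, 3.14, 3.14].

### API

Orientations are given as a unit quaternion [w, x, y, z].
In Python, from workcell import r, vision, job gives the robot as it stands. Calls block until the motion is done:
- r.movep(position, orientation): joint-space move of the TCP to a pose.
- r.move_l(position, orientation=None, v=0.15): straight line of the TCP; orientation=None keeps the orientation; v is the mean speed in m/s.
- r.move_j(angles): joint-space move.
- r.set_gripper(opening): finger opening in m; the grip force is fixed at half the most; returns when the fingers have stopped.
- r.wait(seconds).
- r.solve_ik(position, orientation): joint angles nearest the present ones, or None.
- r.state(): the state.
- vision.read_camera(name): name is "side" or "top"; returns (picture, depth): 400x640x3 uint8, red, green, blue; 400x640 float32, m along the optical axis (not along the pixel's ray), 0 where there is no reading.
- vision.camera_params(name): a dict with "camera_matrix" (3x3 intrinsics, pixels), "D" ([k1, k2, p1, p2, k3] as OpenCV has them; the pictures are not rectified), "origin" and "rotation" of the camera in the world. Camera axes: x right, y up, looking along -z (the intrinsics and any distortion apply to the point x, -y, -z); pixel columns grow to the right and rows downward; lengths in m; the calibration is good to about 2 mm. A picture is of the moment at which its call begins. camera_params takes no time and is no camera call.
A pose or a line that the arm cannot do raises r.PlanningError and nothing moves.
- job.close_job(): hands the job in, once; it reports no verdict.
The state is a dict: "time": time; "qpos": joint angles; "qd": joint speeds; "joint_efforts": joint torques, N m; "eef_pos": TCP position; "tcp_rot": TCP orientation; "wrist_force": force on the tool from outside, world axes, zero at the start; "torque": the same for the moment, N m; "width": finger opening in m.
Only numpy, scipy, OpenCV 4.12 (cv2) and the standard library are available. Lean on these libraries where they do the work, as an engineer would, in place of code of your own. Each camera call takes 0.05 s, during which the arm holds its last target.

## Working session

There is one attempt and no reset: what is moved stays moved. The work goes in short steps, each a Python script; the robot and the scene stay as the last script left them, time stands still between calls to the robot, and variables do not carry over. Pictures are saved under pics/ and viewed, and the job is handed in when it is done.

```bash
mkdir -p pics; ls; python3 - <<'E'
from workcell import r, vision, job
import cv2, numpy as np
print(r.state()); print(r.finger_overhang)
for n in ("top","side"):
    im,d=vision.read_camera(n)
    cv2.imwrite(f"pics/{n}0.png",im[:,:,::-1]); np.save(f"{n}0_d.npy",d); np.save(f"{n}0.npy",im)
    print(n,vision.camera_params(n))
E
```

```text
pics
{'time': 0.0, 'qpos': array([ 1.24780704,  0.41188466, -0.01269672,  1.59703688,  0.00559183,
        1.13431565, -0.0822079 ]), 'qd': array([ 0.00124522, -0.00037991,  0.00105507,  0.00088726,  0.00031239,
       -0.00072708, -0.00065582]), 'joint_efforts': array([ 5.08508183e-04, -5.87949693e+01,  6.42354190e-01, -2.91068995e+01,
       -5.35223389e-02,  1.83572026e-02,  1.38479559e-04]), 'eef_pos': array([ 0.1573609 , -0.60437474,  0.24382157]), 'tcp_rot': array([-7.88835427e-04,  9.91896000e-01,  1.27049900e-01, -1.58045007e-04]), 'wrist_force': array([-0.89916187,  0.51154828,  0.94626549]), 'torque': array([0.05843126, 0.00792167, 0.02008847]), 'width': 0.08796084941875747}
0.022
top {'camera_matrix': array([[397.61175644,   0.        , 320.40070356],
       [  0.        , 397.61175644, 195.59851242],
       [  0.        ,   0.        ,   1.        ]]), 'D': array([-0.06724124,  0.        ,  0.        ,  0.        ,  0.        ]), 'origin': array([ 0.34146322, -0.01781014,  1.13003124]), 'rotation': array([ 0.71310071,  0.05301888, -0.04640083, -0.69751225])}
side {'camera_matrix': array([[378.34630909,   0.        , 317.24215133],
       [  0.        , 378.34630909, 205.81722286],
       [  0.        ,   0.        ,   1.        ]]), 'D': array([-0.01586257,  0.        ,  0.        ,  0.        ,  0.        ]), 'origin': array([0.07095544, 0.55612422, 0.531994  ]), 'rotation': array([-0.30896501, -0.14606037,  0.4283977 ,  0.8364702 ])}
```

View pics/top0.png

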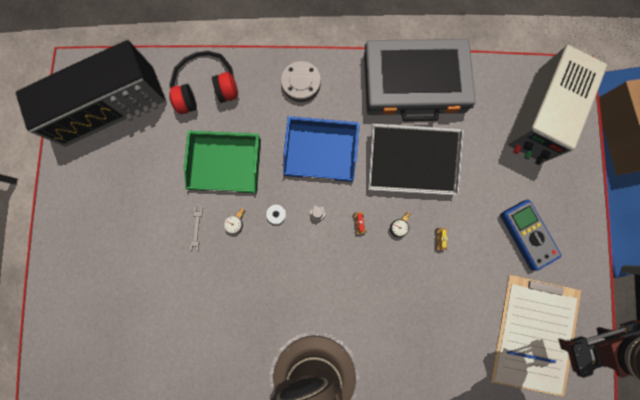

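View pics/side0.png

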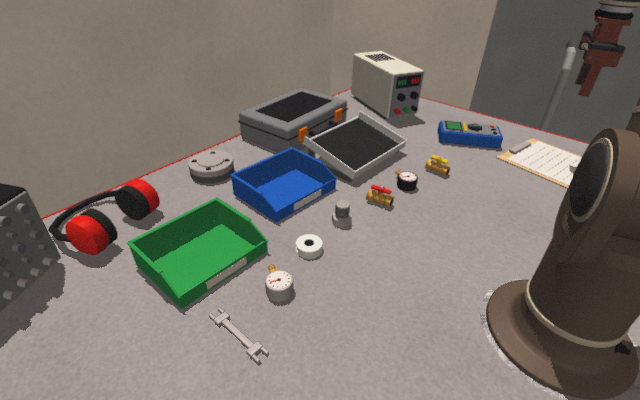

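The top view shows, from left to right: spanner (196,228), steel gauge (233,225), reel (276,214), plug (318,213), red valve (360,223), black gauge (400,228) and yellow valve (441,239). The green bin is at (222,162), the blue bin at (321,149) and the tray at (415,159). The side view shows the same layout.

```bash
cat > h.py <<'E'
import numpy as np, cv2
from scipy.spatial.transform import Rotation as R
from workcell import r, vision, job
def cam(n):
    p=vision.camera_params(n); q=p['rotation']
    return p['camera_matrix'],p['D'],np.array(p['origin']),R.from_quat([q[1],q[2],q[3],q[0]]).as_matrix()
def rays(n,uv):
    K,D,o,M=cam(n)
    u=cv2.undistortPoints(np.asarray(uv,float).reshape(-1,1,2),K,D).reshape(-1,2)
    d=np.c_[u[:,0],-u[:,1],-np.ones(len(u))]
    return o,d@M.T
def onplane(n,uv,z):
    o,d=rays(n,uv); return o+d*((z-o[2])/d[:,2])[:,None]
def cloud(n,depth):
    H,W=depth.shape; v,u=np.mgrid[:H,:W]
    o,d=rays(n,np.c_[u.ravel(),v.ravel()])
    return (o+d*depth.reshape(-1,1)).reshape(H,W,3)
def project(n,P):
    K,D,o,M=cam(n); c=(np.atleast_2d(P)-o)@M; c=c*[1,-1,-1]
    return cv2.projectPoints(c,np.zeros(3),np.zeros(3),K,D)[0].reshape(-1,2)
def crop(im,x0,x1,y0,y1,f,name):
    cv2.imwrite(name,cv2.resize(im[y0:y1,x0:x1,::-1],None,fx=f,fy=f,interpolation=cv2.INTER_CUBIC))
E
python3 - <<'E'
from h import *
for n in("top","side"):
    im=np.load(n+"0.npy");d=np.load(n+"0_d.npy");c=cloud(n,d)
    print(n,(d==0).mean())
    pts={'top':[(300,280),(150,250),(480,300),(233,225),(318,213),(360,223),(400,228),(441,239),(415,159),(321,149),(222,162)],'side':[(380,300),(180,330),(279,280),(342,206),(380,190),(407,178),(355,145),(280,190),(195,255)]}[n]
    for u,v in pts: print((u,v),c[v,u].round(4), im[v,u])
im=np.load("top0.npy"); crop(im,180,470,190,265,2.7,"pics/c0.png"); crop(im,170,480,110,205,2.5,"pics/c1.png")
im=np.load("side0.npy"); crop(im,200,460,140,370,2.5,"pics/c2.png")
E
```

```text
top 0.0039609375
(300, 280) [ 0.2618  0.0463 -0.0014] [150 140 134]
(150, 250) [ 3.335e-01  4.792e-01 -2.000e-04] [149 139 134]
(480, 300) [ 0.2154 -0.46   -0.0021] [151 141 136]
(233, 225) [0.4094 0.2352 0.0305] [197 187 173]
(318, 213) [ 0.4463 -0.0005  0.0497] [194 181 172]
(360, 223) [ 0.4215 -0.1153  0.0495] [166 114 108]
(400, 228) [ 0.4112 -0.2274  0.033 ] [161 134 124]
(441, 239) [ 0.3826 -0.337   0.0464] [145 127  52]
(415, 159) [ 0.6055 -0.2695  0.0398] [43 40 39]
(321, 149) [ 0.6374 -0.0041  0.0056] [ 72 111 183]
(222, 162) [0.5935 0.2835 0.0041] [ 68 148  82]
side 0.00413671875
(380, 300) [2.627e-01 1.358e-01 2.000e-04] [164 152 149]
(180, 330) [ 0.4777  0.4037 -0.001 ] [167 158 154]
(279, 280) [0.4102 0.2401 0.0324] [103  71  69]
(342, 206) [0.4462 0.0095 0.0499] [185 172 163]
(380, 190) [ 0.4239 -0.1097  0.0419] [142  26  21]
(407, 178) [ 0.4089 -0.2144  0.0324] [238 227 216]
(355, 145) [ 0.6016 -0.2595  0.041 ] [46 47 43]
(280, 190) [0.6367 0.0085 0.0061] [ 37  97 185]
(195, 255) [0.6024 0.2844 0.0037] [ 48 155  71]
```

View pics/c0.png

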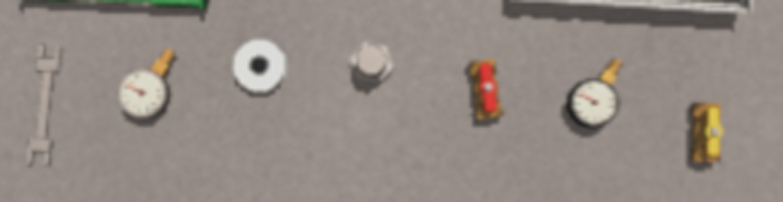

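View pics/c1.png

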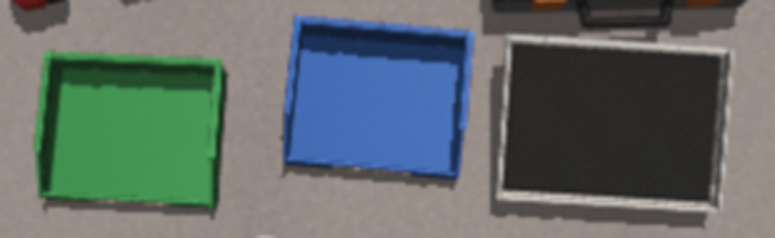

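View pics/c2.png

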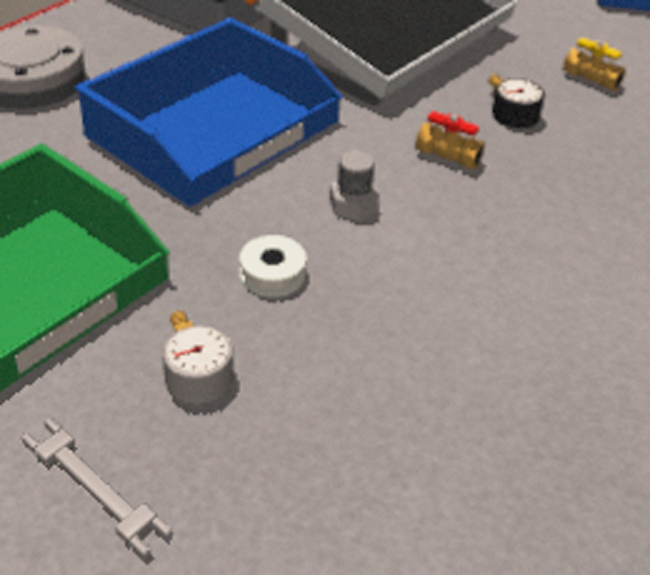

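Both clouds agree with the bench height and object sizes to about 2 mm. Next I measure poses with masks.

```bash
cat > meas.py <<'E'
from h import *
def masks(im):
    hsv=cv2.cvtColor(im,cv2.COLOR_RGB2HSV); h,s,v=[hsv[...,i].astype(int) for i in range(3)]
    return dict(red=((h<6)|(h>174))&(s>150)&(v>90), yellow=(h>=24)&(h<=32)&(s>150)&(v>110),
      brass=(h>=10)&(h<24)&(s>110)&(v>60), white=(s<45)&(v>185), green=(h>50)&(h<75)&(s>100), blue=(h>105)&(h<120)&(s>120), dark=(v<75))
def pc(c,m): return c[m]
def inbox(c,x0,x1,y0,y1,z0=-1,z1=1): return (c[...,0]>x0)&(c[...,0]<x1)&(c[...,1]>y0)&(c[...,1]<y1)&(c[...,2]>z0)&(c[...,2]<z1)
def circ(pts):  # hull -> min circle
    (a,b),rad=cv2.minEnclosingCircle(pts[:,:2].astype(np.float32)); return np.array([a,b]),rad
def gauge(n,im,c,xy,zd=0.03,rr=0.06):
    m=masks(im); near=np.hypot(c[...,0]-xy[0],c[...,1]-xy[1])<rr
    top=near&(abs(c[...,2]-zd)<0.006)&~m['brass']
    uv=np.argwhere(top)[:,::-1]; P=onplane(n,uv,zd); ctr=P[:,:2].mean(0)
    s=near&m['brass']; us=np.argwhere(s)[:,::-1]; S=onplane(n,us,0.018)[:,:2] if len(us) else np.zeros((1,2))
    d=S.mean(0)-ctr
    return ctr,circ(P)[0],circ(P)[1],len(uv),np.arctan2(d[1],d[0]),np.hypot(*d),len(us)
E
python3 - <<'E'
from meas import *
np.set_printoptions(precision=4,suppress=True)
for n in("top","side"):
    im=np.load(n+"0.npy");d=np.load(n+"0_d.npy");c=cloud(n,d);m=masks(im)
    print(n)
    print(' steel',gauge(n,im,c,(0.41,0.237))); print(' black',gauge(n,im,c,(0.411,-0.224)))
    for nm,xy in(('red',(0.422,-0.113)),('yellow',(0.384,-0.337))):
        near=np.hypot(c[...,0]-xy[0],c[...,1]-xy[1])<.055
        k=near&m[nm]; uv=np.argwhere(k)[:,::-1]; P=onplane(n,uv,0.044)[:,:2].astype(np.float32)
        rc=cv2.minAreaRect(P); ev=np.linalg.eigh(np.cov(P.T))[1][:,1]
        print(' ',nm,'handle',P.mean(0),rc,np.arctan2(ev[1],ev[0]),len(uv), 'z',c[k][:,2].mean())
        k=near&(c[...,2]>0.008); B=c[k][:,:2].astype(np.float32); rc=cv2.minAreaRect(B); print('   body',rc)
    near=np.hypot(c[...,0]-.446,c[...,1])<.05
    k=near&(abs(c[...,2]-.05)<.006); P=onplane(n,np.argwhere(k)[:,::-1],0.05); print(' plug',P[:,:2].mean(0),circ(P),k.sum())
    k=near&(abs(c[...,2]-.018)<.006); P=c[k]; print(' head',circ(P),k.sum())
E
```

```text
top
 steel (array([0.4115, 0.2382]), array([0.4121, 0.2383]), 0.02534523233771324, 250, np.float64(-0.5049496249982132), np.float64(0.03726957982308921), 41)
 black (array([ 0.4124, -0.2276]), array([ 0.4122, -0.2278]), 0.02525935135781765, 253, np.float64(-0.5225483431881415), np.float64(0.03774156391986415), 38)
  red handle [ 0.4241 -0.1165] ((0.4247303009033203, -0.11711251735687256), (0.04382287338376045, 0.013675329275429249), 0.5866746306419373) -3.0058897173569514 67 z 0.04343658513000009
   body ((0.42488470673561096, -0.11714702844619751), (0.05960999056696892, 0.026986803859472275), 8.734614372253418)
  yellow handle [ 0.3862 -0.3446] ((0.38558587431907654, -0.3432391285896301), (0.011043491773307323, 0.04366712644696236), 89.03373718261719) 3.119373646076915 42 z 0.04297011351937899
   body ((0.3850364089012146, -0.3447539806365967), (0.02814692072570324, 0.05883612483739853), 89.873291015625)
 plug [0.4497 0.0022] (array([0.45  , 0.0019]), 0.015595471486449242) 99
 head (array([0.4512, 0.0016]), 0.02243541181087494) 68
side
 steel (array([0.4106, 0.2405]), array([0.4095,
[... 302 characters left out ...]
39842891693115, -0.11217814683914185), (0.02396455593407154, 0.04825489968061447), 85.68651580810547) -3.0167157575441235 91 z 0.04277498668558467
   body ((0.4250461459159851, -0.11397770047187805), (0.06152058020234108, 0.02914421074092388), 12.79490852355957)
  yellow handle [ 0.3859 -0.3429] ((0.3856659233570099, -0.34265950322151184), (0.008930246345698833, 0.03951307386159897), 77.09658813476562) 3.0595470312417263 14 z 0.044216314865899754
   body ((0.3864130973815918, -0.34527215361595154), (0.028184594586491585, 0.060339149087667465), 86.99557495117188)
 plug [0.4483 0.0053] (array([0.4476, 0.0052]), 0.019462723284959793) 120
 head (array([0.4503, 0.0029]), 0.022309664636850357) 123
```

```bash
python3 - <<'E'
from meas import *
np.set_printoptions(precision=4,suppress=True)
for n in("top","side"):
    im=np.load(n+"0.npy");d=np.load(n+"0_d.npy");c=cloud(n,d);m=masks(im)
    print(n)
    # tray: floor plane
    k=inbox(c,.5,.72,-.42,-.12)&m['dark']&(c[...,2]>.012)&(c[...,2]<.075)
    k=cv2.erode(k.astype(np.uint8),np.ones((3,3)))>0
    P=c[k]; A=np.c_[P[:,:2],np.ones(len(P))]; co,res,_,_=np.linalg.lstsq(A,P[:,2],rcond=None)
    print(' floor z=',co,'slope',np.hypot(*co[:2]),'dir',np.arctan2(co[1],co[0]),len(P), 'rms',np.std(A@co-P[:,2]))
    print(' rect',cv2.minAreaRect(P[:,:2].astype(np.float32)),cv2.boxPoints(cv2.minAreaRect(P[:,:2].astype(np.float32))))
    # whole tray rect from points well above
    k=inbox(c,.48,.74,-.44,-.1,.015,.1)
    rc=cv2.minAreaRect(c[k][:,:2].astype(np.float32)); print(' outer',rc)
    for col,xy in(('green',(.595,.284)),('blue',(.637,-.003))):
        k=m[col]&inbox(c,xy[0]-.14,xy[0]+.14,xy[1]-.16,xy[1]+.16,-.01,.07)
        rc=cv2.minAreaRect(c[k&(c[...,2]>.012)][:,:2].astype(np.float32)); fl=c[k&(c[...,2]<.009)]
        print(' ',col,rc,'floor',fl.mean(0),cv2.minAreaRect(fl[:,:2].astype(np.float32)))
E
```

```text
top
 floor z= [ 0.2232 -0.0082 -0.0973] slope 0.22332660925268777 dir -0.03669192634010472 4360 rms 0.0021996849316373514
 rect ((0.6228650212287903, -0.26860132813453674), (0.2294391244649887, 0.1873781830072403), 87.98418426513672) [[ 0.5252 -0.38  ]
 [ 0.7125 -0.3865]
 [ 0.7205 -0.1572]
 [ 0.5333 -0.1507]]
 outer ((0.6247352361679077, -0.24694229662418365), (0.29419511556625366, 0.2307804524898529), 89.41889190673828)
  green ((0.5879887342453003, 0.2757475674152374), (0.20346806943416595, 0.16112074255943298), 87.6690673828125) floor [0.5902 0.2815 0.0033] ((0.5915188789367676, 0.28004929423332214), (0.18686553835868835, 0.15042917430400848), 88.31591033935547)
  blue ((0.6302967667579651, -0.00308942049741745), (0.2005411684513092, 0.16161538660526276), 86.20513153076172) floor [ 0.6336 -0.0036  0.0033] ((0.6345753073692322, -0.003657013177871704), (0.19317789375782013, 0.14978840947151184), 86.24034881591797)
side
 floor z= [ 0.2191 -0.0142 -0.0945] slope 0.21951669195519474 dir -0.06460782044071522 1946 rms 0.0020080159390097373
 rect ((0.6105459928512573, -0.2620774507522583), (0.23222383856773376, 0.14498279988765717), 88.05464935302734) [[ 0.5342 -0.3757]
 [ 0.6791 -0.3806]
 [ 0.6869 -0.1485]
 [ 0.542  -0.1436]]
 outer ((0.6270673274993896, -0.24661871790885925), (0.2974705994129181, 0.23040811717510223), 88.06840515136719)
  green ((0.5881156325340271, 0.2771228849887848), (0.20368792116641998, 0.16401459276676178), 88.5578384399414) floor [0.5945 0.2751 0.0047] ((0.5876717567443848, 0.27778303623199463), (0.19947147369384766, 0.16096128523349762), 88.48468017578125)
  blue ((0.6512791514396667, -0.019817084074020386), (0.23626579344272614, 0.20708657801151276), 86.00248718261719) floor [ 0.6366 -0.0136  0.0051] ((0.628379762172699, -0.02599795162677765), (0.2491532862186432, 0.16082969307899475), 86.20136260986328)
```

Measured poses match the known sizes: case radius 25 mm, body 60x28 mm, plug shank radius 15.6 mm and tray slope 0.22. Next I check IK for all targets.

```bash
cat >> h.py <<'E'
def quat(M): q=M.as_quat(); return [q[3],q[0],q[1],q[2]]
def down(yaw): return quat(R.from_euler('z',yaw)*R.from_euler('x',np.pi))
def tilted(yaw,th=0.22): return quat(R.from_euler('z',yaw)*R.from_euler('y',-th)*R.from_euler('x',np.pi))
TY=-0.036; TO=np.array([.607,-.267,0.])     # tray
SX=R.from_euler('z',TY)*R.from_euler('y',-.22)
def tray(xt,yt,h):  # point h above floor along normal; xt horizontal dist from origin at floor
    p=np.array([xt,yt,.040+xt*np.tan(.22)]); p+=h*np.array([-np.sin(.22),0,np.cos(.22)])
    return TO+R.from_euler('z',TY).apply(p)
OBJ=dict(black=(.4122,-.2270,-.524),steel=(.4115,.2385,-.50),red=(.4245,-.1165,.14),yellow=(.3855,-.3445,-.015),plug=(.4500,.0022,0.))
def st(): 
    s=r.state(); return "t%.1f p%s F%s w%.4f"%(s['time'],np.round(s['eef_pos'],4),np.round(s['wrist_force'],1),s['width'])
E
python3 - <<'E'
from h import *
np.set_printoptions(precision=3,suppress=True)
def ik(n,p,q): 
    a=r.solve_ik(p,q); print(n,None if a is None else np.array(a))
for f in (0,np.pi):
    for k,(x,y,w) in OBJ.items():
        ik(k,[x,y,.026],down(w+f)); ik(k+' hi',[x,y,.2],down(w+f))
    for yt in(.055,-.055): 
        for xt in (-.059,-.035): ik('tray',tray(xt,yt,.025),tilted(TY+f))
    for y in(-.05,.05): ik('blue',[.63,y,.03],down(-.066+f))
    ik('green',[.59,.278,.05],down(-.035+f))
E
```

```text
black [ 0.45   0.481 -0.062  2.146  0.058  0.516 -1.749]
black hi [ 0.547  0.206 -0.168  2.003  0.042  0.935 -1.737]
steel [-0.946  0.515  0.402  2.159 -0.387  0.536 -2.325]
steel hi [-1.15   0.223  0.614  2.032 -0.159  0.932 -2.523]
red [ 0.38   0.461 -0.269  2.205  0.248  0.503 -1.511]
red hi [ 0.571  0.18  -0.459  2.052  0.099  0.93  -1.372]
yellow [ 0.702  0.533 -0.084  2.035  0.079  0.576 -1.023]
yellow hi [ 0.727  0.279 -0.111  1.904  0.037  0.961 -0.986]
plug [ 0.249  0.497 -0.443  2.174  0.402  0.549 -2.064]
plug hi [ 0.495  0.231 -0.69   2.021  0.181  0.949 -1.859]
tray [ 0.466  0.507 -0.185  2.029  0.076  0.402 -1.36 ]
tray [ 0.46   0.526 -0.196  1.972  0.097  0.441 -1.39 ]
tray [ 0.623  0.565 -0.149  1.909 -0.042  0.476 -1.066]
tray [ 0.599  0.582 -0.144  1.856 -0.033  0.51  -1.094]
blue [ 0.181  0.679 -0.254  1.735  0.232  0.756 -1.825]
blue [ 0.138  0.706 -0.421  1.727  0.382  0.791 -2.102]
green [-0.116  0.746 -0.596  1.656  0.508  0.899 -2.517]
black [ 0.809  0.534 -0.508  2.123  0.46   0.592  1.019]
black hi [ 0.952  0.261 -0.642  1.979  0.19   0.96   1.264]
steel [-0.036  0.61  -0.751  2.1    0.668  0.684 -0.167]
steel hi [ 0.238  0.393 -1.065  1.952  0.402  1.029  0.063]
red [ 0.7    0.538 -0.666  2.185  0.594  0.602  1.309]
red hi [ 0.87   0.235 -0.805  2.036  0.208  0.951  1.667]
yellow [ 1.092  0.61  -0.592  2.009  0.534  0.679  1.713]
yellow hi [ 1.185  0.354 -0.681  1.875  0.262  1.003  1.948]
plug [ 0.404  0.542 -0.638  2.164  0.571  0.605  0.923]
plug hi [ 0.778  0.328 -1.051  2.007  0.34   0.994  1.131]
tray [ 0.688  0.774 -0.65   1.653  0.513  1.126  1.381]
tray [ 0.671  0.8   -0.657  1.587  0.518  1.169  1.383]
tray [ 0.805  0.82  -0.622  1.542  0.542  1.179  1.55 ]
tray [ 0.782  0.845 -0.629  1.476  0.545  1.221  1.55 ]
blue [ 0.54   0.823 -0.807  1.709  0.72   0.932  0.946]
blue [ 0.443  0.874 -0.917  1.705  0.815  0.991  0.724]
green [ 0.165  0.987 -1.131  1.636  0.962  1.17   0.326]
```

```bash
cat >> h.py <<'E'
def pick(name,z,hi=.15):
    x,y,w=OBJ[name]; q=down(w)
    r.movep([x,y,hi],q); print('hover',st())
    r.move_l([x,y,z],v=.12); print('at',st())
    r.set_gripper(0.0); print('grip',st())
    r.move_l([x,y,hi],v=.15); print('up',st())
E
python3 - <<'E'
from h import *
pick('black',.026)
for n in("top","side"):
    im,d=vision.read_camera(n); cv2.imwrite(f"pics/{n}1.png",im[:,:,::-1])
E
```

```text
hover t1.8 p[ 0.4122 -0.2278  0.1502] F[ 0.  -0.2 -0. ] w0.0875
at t3.0 p[ 0.4126 -0.2272  0.0265] F[-0.1 -0.2  0.4] w0.0877
grip t3.7 p[ 0.4122 -0.2271  0.0261] F[-0.4 -0.7  2.9] w0.0496
up t4.6 p[ 0.4116 -0.2267  0.1492] F[-0.9  0.4 -2.2] w0.0495
```

View pics/side1.png

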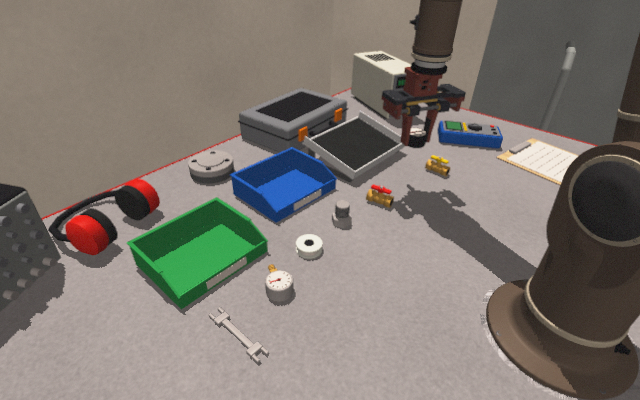

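The black gauge is held level in the jaws at (416,135), width 49.6 mm, and the reel and plug are untouched. I place it on the tray.

```bash
cat >> h.py <<'E'
N=SX.apply([0,0,1.]); U=SX.apply([1.,0,0])
def meanF(n=4):
    F=[]
    for _ in range(n): F.append(r.state()['wrist_force']); r.wait(.02)
    return np.mean(F,0)
def lay(yt,xt=-.036,hz=.026):
    q=tilted(TY)
    r.movep(tray(xt,yt,.12),q); print('over',st())
    r.move_l(tray(xt,yt,hz+.005),v=.1); r.wait(.15); F0=meanF(); print('near',st())
    h=hz+.005
    while h>hz-.005:
        h-=.001; r.move_l(tray(xt,yt,h),v=.03); r.wait(.05); f=(meanF()-F0)@N
        print('h%.4f dFn %.1f'%(h-hz,f))
        if f>2.5: break
    return h
E
python3 - <<'E'
from h import *
h=lay(-.055); print('h',h,st())
im,d=vision.read_camera("side"); crop(im,250,480,60,240,3,"pics/p2.png")
E
```

```text
over t5.4 p[ 0.5417 -0.319   0.1477] F[-0.4  0.1 -1.6] w0.0496
near t6.7 p[ 0.5625 -0.3207  0.0629] F[ 0.1  0.5 -1.6] w0.0495
h0.0040 dFn 1.0
h0.0030 dFn 0.4
h0.0020 dFn 0.1
h0.0010 dFn 0.9
h-0.0000 dFn 10.1
h 0.025999999999999995 t8.5 p[ 0.5632 -0.3205  0.0581] F[-4.6  1.5  6.2] w0.0497
```

View pics/p2.png

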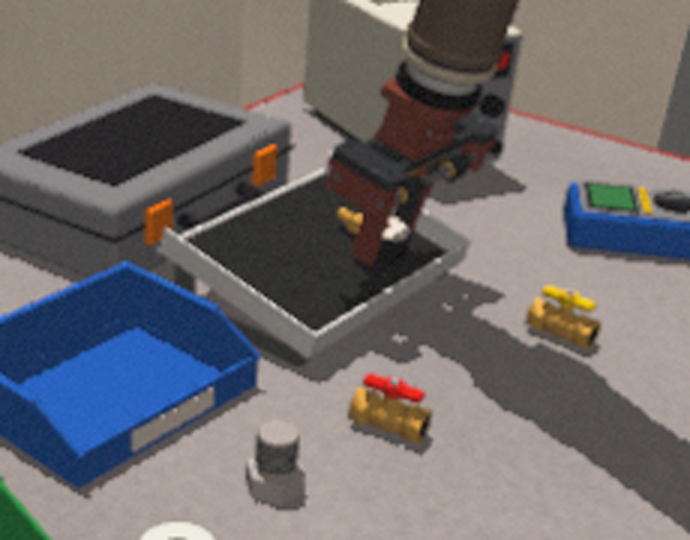

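The crop shows the gauge flat on the tray at about (385,225), stem up the slope. Contact came at the predicted height, so I let it settle, re-grip and slide.

```bash
cat >> h.py <<'E'
def slide(yt,xt=-.036,h=.026,wide=.060):
    r.set_gripper(wide); r.wait(.2); print('rel',st())
    r.move_l(tray(xt,yt,h+.0005),v=.03); r.set_gripper(0.0); print('regrip',st())
    r.wait(.1); F0=meanF()
    while xt>-.070:
        xt-=.002; r.move_l(tray(xt,yt,h+.0005),v=.03); r.wait(.03); d=meanF()-F0
        print('xt%.3f up %.1f n %.1f'%(xt,d@U,d@N))
        if d@U>9: break
    r.set_gripper(wide+.004); r.wait(.2); print('open',st())
    return xt
E
python3 - <<'E'
from h import *
xt=slide(-.055); print(xt)
r.move_l(tray(xt,-.055,.12),v=.15); print(st())
E
```

```text
rel t9.2 p[ 0.5634 -0.3205  0.0573] F[ 0.5  0.4 -0.4] w0.0600
regrip t9.8 p[ 0.5633 -0.3205  0.0578] F[ 0.3  0.7 -0.2] w0.0497
xt-0.038 up -0.4 n 0.3
xt-0.040 up -0.4 n 0.2
xt-0.042 up -0.0 n 0.2
xt-0.044 up -0.4 n 0.3
xt-0.046 up -1.0 n 0.5
xt-0.048 up -0.7 n 0.5
xt-0.050 up -0.6 n 0.2
xt-0.052 up -0.8 n 0.3
xt-0.054 up -0.2 n 0.2
xt-0.056 up -0.7 n 0.2
xt-0.058 up -0.9 n 0.0
xt-0.060 up -0.4 n -0.3
xt-0.062 up -0.8 n 0.3
xt-0.064 up 2.0 n -2.0
xt-0.066 up 6.5 n -4.6
xt-0.068 up 11.0 n -7.5
open t16.2 p[ 0.5312 -0.3193  0.0506] F[ 0.7  0.4 -0.1] w0.0640
-0.06800000000000002
t17.0 p[ 0.5106 -0.3184  0.1413] F[ 1.1  0.3 -0. ] w0.0641
```

```bash
python3 - <<'E'
from meas import *
np.set_printoptions(precision=4,suppress=True)
r.movep([.35,.0,.25],down(0)); print(st())
for n in("top","side"):
    im,d=vision.read_camera(n); np.save(n+"3.npy",im);np.save(n+"3_d.npy",d); c=cloud(n,d)
    if n=="top": crop(im,360,470,115,205,6,"pics/t3.png")
    else: crop(im,290,430,100,190,5,"pics/s3.png")
    g=tray(-.059,-.055,.03)
    m=np.hypot(c[...,0]-g[0],c[...,1]-g[1])<.02
    P=c[m]; hN=(P-tray(0,0,0))@N; k=hN>.02; P=P[k]
    co=np.linalg.lstsq(np.c_[P[:,:2],np.ones(len(P))],P[:,2],rcond=None)[0]
    print(n,co,np.median(hN[k]),len(P))
E
```

```text
t18.4 p[ 0.3505 -0.0006  0.2497] F[-0.1 -0.5  0.4] w0.0637
top [ 0.1825  0.0173 -0.0367] 0.030241149502659784 167
side [ 0.0478 -0.0751  0.0054] 0.032338276366924365 2
```

View pics/t3.png

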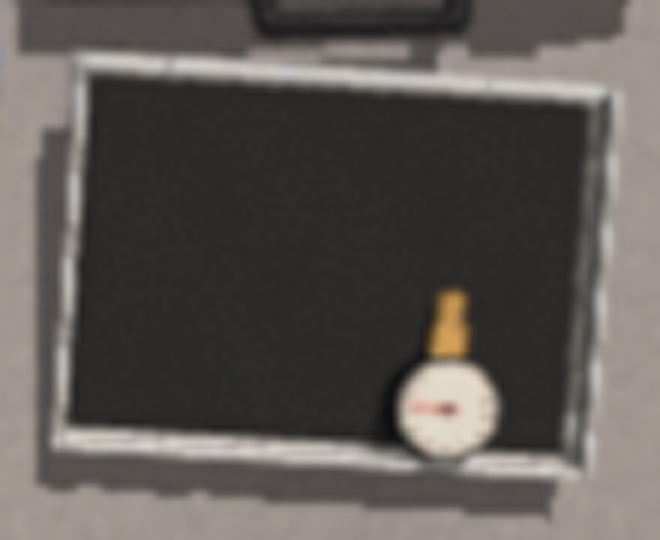

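View pics/s3.png

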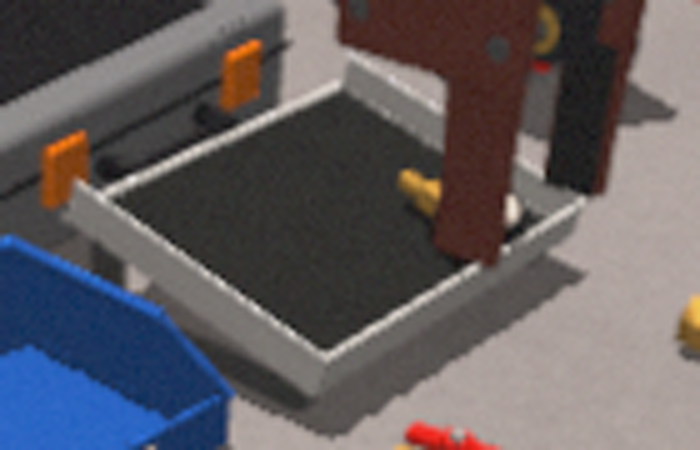

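The black gauge lies at (447,405) in the crop, dial up, stem up the slope and case at the lip; its dial is 30 mm above the floor, as it should be. The arm hides it in the side view, so I'll check its tilt later. Now the steel gauge.

```bash
sed -i 's/if d@U>9/if d@U>5/; s/xt-=.002;/xt-=(.004 if xt>-.058 else .0015);/' h.py; python3 - <<'E'
from h import *
r.set_gripper(.085)
pick('steel',.026,.18)
h=lay(.055); print('h',h); xt=slide(.055,h=h); print(xt)
r.move_l(tray(xt,.055,.14),v=.15); print(st())
E
```

```text
hover t20.1 p[0.4116 0.2377 0.1801] F[ 0.  -0.4  0.2] w0.0851
at t21.5 p[0.4119 0.2387 0.0266] F[0.6 0.2 0.4] w0.0849
grip t22.2 p[0.4115 0.2385 0.0261] F[-0.6  0.4  1.9] w0.0496
up t23.4 p[0.411  0.2382 0.1792] F[ 0.   0.5 -1.6] w0.0495
over t25.1 p[ 0.5471 -0.2086  0.1488] F[-0.2  0.5 -2.1] w0.0496
near t26.3 p[ 0.5665 -0.2106  0.0629] F[-0.5  0.2 -2.5] w0.0496
h0.0040 dFn -0.1
h0.0030 dFn -0.3
h0.0020 dFn 0.3
h0.0010 dFn -0.1
h-0.0000 dFn 9.4
h 0.025999999999999995
rel t28.8 p[ 0.5673 -0.2105  0.0572] F[0.9 1.  0.2] w0.0601
regrip t29.4 p[ 0.5672 -0.2106  0.0578] F[-0.3  1.  -0.3] w0.0493
xt-0.040 up -1.8 n 1.9
xt-0.044 up -1.4 n 2.1
xt-0.048 up -1.1 n 1.4
xt-0.052 up -1.2 n 1.5
xt-0.056 up -1.5 n 2.2
xt-0.060 up -1.7 n 1.5
xt-0.062 up -1.0 n 0.3
xt-0.063 up 0.3 n -0.2
xt-0.065 up 4.9 n -3.2
xt-0.066 up 7.9 n -5.0
open t33.9 p[ 0.5371 -0.2095  0.0511] F[-0.9  0.   1. ] w0.0641
-0.06600000000000002
t34.8 p[ 0.5122 -0.2082  0.1612] F[-0.1  0.4 -0.1] w0.0637
```

```bash
python3 - <<'E'
from meas import *
np.set_printoptions(precision=4,suppress=True)
r.set_gripper(.060)
x,y,w=OBJ['yellow']; r.movep([x,y,.2],down(w)); print(st())
for n in("top","side"):
    im,d=vision.read_camera(n); np.save(n+"4.npy",im);np.save(n+"4_d.npy",d); c=cloud(n,d)
    if n=="top": crop(im,360,470,115,205,6,"pics/t4.png")
    else: crop(im,290,430,100,190,5,"pics/s4.png")
    for yt in(-.055,.055):
        g=tray(-.0655,yt,.03); L=(c-tray(0,0,0))@SX.as_matrix()
        m=(np.hypot(c[...,0]-g[0],c[...,1]-g[1])<.04)&(abs(L[...,2]-.03)<.007)&(masks(im)['white']|(im.min(-1)>150))
        P=L[m]; A=np.c_[P[:,:2],np.ones(len(P))]; co=np.linalg.lstsq(A,P[:,2],rcond=None)[0]
        s=masks(im)['brass']&(np.hypot(c[...,0]-g[0]-.04,c[...,1]-g[1])<.03); S=L[s]
        print(n,yt,'rel tilt',co,'mean',P.mean(0),len(P),'stem',S.mean(0) if len(S) else 0,len(S))
E
```

```text
t35.9 p[ 0.3864 -0.3433  0.1995] F[-0.3  0.8  0.1] w0.0597
top -0.055 rel tilt [0.0364 0.0215 0.034 ] mean [-0.0642 -0.0537  0.0305] 177 stem [-0.0256 -0.055   0.0157] 68
top 0.055 rel tilt [ 0.0028 -0.0074  0.0306] mean [-0.0633  0.0558  0.03  ] 220 stem [-0.0245  0.0562  0.0145] 64
side -0.055 rel tilt [0.0209 0.0088 0.0339] mean [-0.0638 -0.0525  0.0321] 88 stem [-0.0253 -0.0518  0.0171] 50
side 0.055 rel tilt [-0.0103  0.0124  0.0307] mean [-0.0634  0.0584  0.0321] 134 stem [-0.0245  0.0589  0.0164] 52
```

View pics/t4.png

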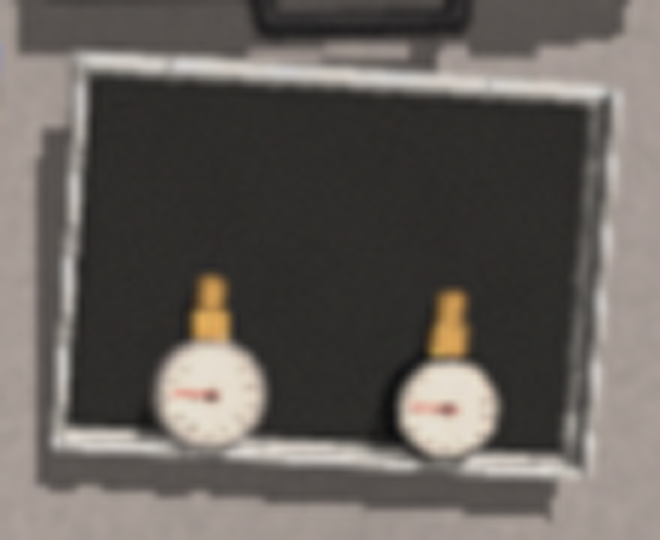

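View pics/s4.png

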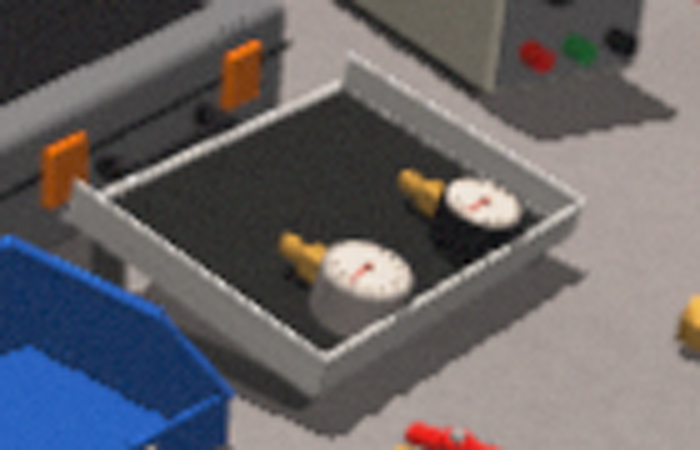

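Both gauges stand at the lip, dial up and stems up the slope: steel at (210,395) and black at (447,408) in the crop. The black one may be tilted by about 0.03 rad, so I average several frames to settle it.

```bash
cat > tilt.py <<'E'
from meas import *
np.set_printoptions(precision=4,suppress=True)
def check(K=8):
  for n in("top","side"):
    ds=[]
    for _ in range(K):
        im,d=vision.read_camera(n); ds.append(np.where(d>0,d,np.nan))
    print('px noise',np.nanmedian(np.nanstd(ds,0)))
    c=cloud(n,np.nanmean(ds,0)); L=(c-tray(0,0,0))@SX.as_matrix()
    for yt in(-.055,.055):
        g=tray(-.0655,yt,.03)
        m=(np.hypot(c[...,0]-g[0],c[...,1]-g[1])<.04)&(abs(L[...,2]-.03)<.007)&(im.min(-1)>150)
        m=cv2.erode(m.astype(np.uint8),np.ones((2,2)))>0
        P=L[m]; A=np.c_[P[:,:2],np.ones(len(P))]; co=np.linalg.lstsq(A,P[:,2],rcond=None)[0]; res=P[:,2]-A@co
        se=np.sqrt(np.diag(np.linalg.inv(A.T@A))*res.var())
        s=masks(im)['brass']&(np.hypot(c[...,0]-g[0]-.04,c[...,1]-g[1])<.03); S=L[s]
        print(n,yt,'tilt',co[:2],'se',se[:2],'mean',P.mean(0),len(P),'stem',S.mean(0),np.percentile(S[:,2],90))
        f=(abs(L[...,0])<.03)&(abs(L[...,1]-yt)<.04)&(abs(L[...,2])<.01); Fp=L[f]; print('   floor',np.linalg.lstsq(np.c_[Fp[:,:2],np.ones(len(Fp))],Fp[:,2],rcond=None)[0])
E
python3 -c "
from tilt import *
check(); print(st())"
```

```text
px noise 0.0019675829
top -0.055 tilt [ 0.0028 -0.0063] se [0.0065 0.0065] mean [-0.0652 -0.0555  0.0303] 141 stem [-0.0258 -0.055   0.0159] 0.021388132374376995
   floor [-0.0029  0.0001  0.0004]
top 0.055 tilt [0.0006 0.007 ] se [0.0053 0.0055] mean [-0.0647  0.0543  0.0303] 184 stem [-0.0245  0.0562  0.0146] 0.020750445087995454
   floor [-0.0018  0.0002  0.0003]
px noise 0.0013754775
side -0.055 tilt [0.0056 0.0036] se [0.0052 0.0065] mean [-0.0655 -0.0524  0.0323] 55 stem [-0.0253 -0.0517  0.0172] 0.022652688688672044
   floor [-0.0032 -0.0015  0.0023]
side 0.055 tilt [ 0.0044 -0.0022] se [0.0047 0.0048] mean [-0.0655  0.059   0.032 ] 99 stem [-0.0247  0.0592  0.0167] 0.022735387960327216
   floor [-0.0019 -0.0014  0.0023]
t36.8 p[ 0.3855 -0.3445  0.2   ] F[ 0.4 -0.2  0.4] w0.0602
```

With 8-frame averages, both gauges sit flat on the tray floor to within 0.007 rad and equally far down it. Now the valves.

```bash
cat >> h.py <<'E'
def place(cx,cy,yaw,lx,ly,zt,wide,hi=.2,tag=''):
    p=np.array([cx,cy])+R.from_euler('z',yaw).apply([lx,ly,0])[:2]; q=down(yaw)
    r.movep([*p,hi],q); print('over',st())
    r.move_l([*p,zt+.005],v=.12); r.wait(.15); F0=meanF(); z=zt+.005; print('near',st())
    while z>zt-.005:
        z-=.001; r.move_l([*p,z],v=.03); r.wait(.05); f=meanF()[2]-F0[2]; print('dz%.3f %.1f'%(z-zt,f))
        if f>2.5: break
    r.set_gripper(wide); r.wait(.1); print('rel',st())
    r.move_l([*p,hi],v=.15); print('up',st())
E
python3 - <<'E'
from h import *
pick('yellow',.026,.2); place(.6305,-.003,-.066,-.005,-.045,.030,.045)
r.set_gripper(.06); pick('red',.026,.2); place(.6305,-.003,-.066,-.005,.045,.030,.045)
E
```

```text
hover t37.0 p[ 0.3855 -0.3445  0.2   ] F[ 0.4  0.4 -0.6] w0.0601
at t38.6 p[ 0.3858 -0.3448  0.0266] F[-0.1  0.4 -0.3] w0.0601
grip t39.2 p[ 0.3856 -0.3448  0.0262] F[-1.  -2.3  1.8] w0.0278
up t40.5 p[ 0.385  -0.3441  0.1991] F[-0.1  0.5 -2.1] w0.0277
over t42.0 p[ 0.622  -0.0497  0.2   ] F[-0.3 -0.1 -1.9] w0.0278
near t43.7 p[ 0.6228 -0.0475  0.0355] F[-0.1 -0.2 -2.1] w0.0280
dz0.004 0.0
dz0.003 0.1
dz0.002 0.2
dz0.001 -0.3
dz-0.000 2.2
dz-0.001 11.7
rel t46.5 p[ 0.6225 -0.0476  0.0289] F[-0.3  0.5  1.2] w0.0450
up t47.8 p[ 0.622  -0.0475  0.199 ] F[ 0.3 -0.6 -0.1] w0.0450
hover t49.1 p[ 0.4261 -0.1162  0.2006] F[-0.9  0.9  0. ] w0.0601
at t50.7 p[ 0.4249 -0.1166  0.0265] F[-0.6 -0.2  0.1] w0.0599
grip t51.3 p[ 0.4246 -0.1166  0.0261] F[-0.9  0.2  3.3] w0.0278
up t52.6 p[ 0.4239 -0.1164  0.1992] F[-0.3 -0.6 -2.4] w0.0278
over t53.6 p[0.6276 0.0404 0.1995] F[-0.  -0.7 -1.7] w0.0279
near t55.4 p[0.6287 0.0423 0.0355] F[ 0.7  0.8 -2.6] w0.0278
dz0.004 -0.0
dz0.003 -0.4
dz0.002 -0.3
dz0.001 0.0
dz-0.000 2.4
dz-0.001 11.4
rel t58.1 p[0.6284 0.0422 0.0289] F[-0.4 -0.9  0.3] w0.0448
up t59.4 p[0.6279 0.0422 0.199 ] F[-0.5  0.9  0.6] w0.0451
```

```bash
python3 - <<'E'
from h import *
r.set_gripper(.06); pick('plug',.045,.2); place(.588,.2765,-.035,0,0,.049,.055)
r.movep([.35,-.15,.3],down(0)); print(st())
for n in("top","side"):
    im,d=vision.read_camera(n); np.save(n+"5.npy",im);np.save(n+"5_d.npy",d); cv2.imwrite(f"pics/{n}5.png",im[:,:,::-1])
    if n=="top": crop(im,170,480,110,260,2.5,"pics/t5.png")
E
```

```text
hover t60.7 p[0.4516 0.0026 0.2007] F[-0.7  0.3 -0.3] w0.0600
at t62.1 p[0.4504 0.0022 0.0455] F[0.4 1.3 0.1] w0.0601
grip t62.7 p[0.4501 0.0021 0.0452] F[0.1 0.6 3.6] w0.0296
up t63.9 p[0.4494 0.0022 0.1992] F[-0.2 -0.6 -1.8] w0.0295
over t65.0 p[0.5882 0.2743 0.1998] F[ 0.4 -0.4 -2.4] w0.0291
near t66.6 p[0.5883 0.2767 0.0546] F[ 0.8  0.4 -3. ] w0.0292
dz0.004 0.4
dz0.003 0.3
dz0.002 0.2
dz0.001 0.5
dz-0.000 3.7
rel t69.2 p[0.588  0.2765 0.049 ] F[ 0.5 -0.9 -0.5] w0.0551
up t70.3 p[0.5875 0.2762 0.1989] F[ 0.3  0.3 -0.7] w0.0550
t72.1 p[ 0.3507 -0.1495  0.2999] F[-0.2  0.8  0.3] w0.0549
```

View pics/t5.png

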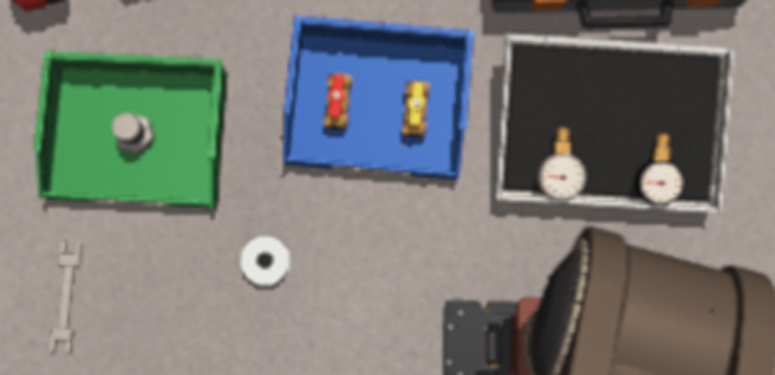

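View pics/side5.png

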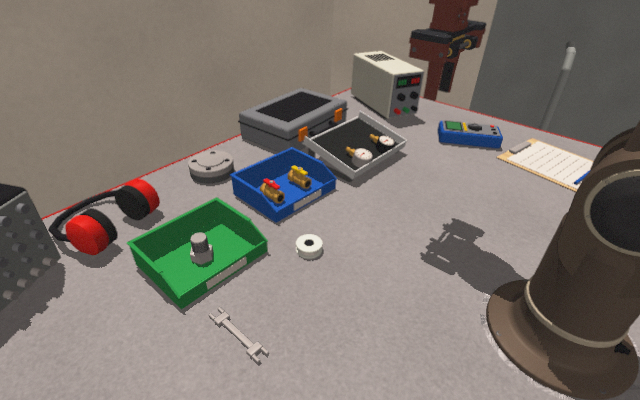

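Final views: the red valve at (338,100) and yellow valve at (415,108) stand handle up in the blue bin, and the plug is upright at (128,130) in the green bin. Both gauges are at the lip, at (562,175) and (661,183). I run a last numeric check, including the lip and the bystanders.

```bash
python3 - <<'E'
from tilt import *
check(6)
a,b=np.load("top0.npy").astype(int),np.load("top5.npy").astype(int)
for nm,(x0,x1,y0,y1) in dict(spanner=(185,210,203,255),reel=(262,290,200,228)).items():
    print(nm,'diff',abs(a-b)[y0:y1,x0:x1].mean(), 'bg',abs(a-b)[260:290,150:250].mean())
c=cloud("top",np.load("top5_d.npy")); m=masks(np.load("top5.npy").astype(np.uint8))
print('plug top z',c[inbox(c,.57,.62,.25,.30,.04,.08)].mean(0))
for nm in('red','yellow'):
    k=m[nm]&inbox(c,.56,.7,-.09,.09); print(nm,c[k].mean(0))
# lip: light pixels at the low end, normal height about 20 mm
L=(c-tray(0,0,0))@SX.as_matrix(); im=np.load("top5.npy")
k=(im.min(-1)>130)&(abs(L[...,0]+.087)<.02)&(abs(L[...,1])<.025)&(abs(L[...,2]-.02)<.006); print('lip x range',np.percentile(L[k][:,0],[5,50,95]),k.sum())
print(st())
E
```

```text
px noise 0.0018938081
top -0.055 tilt [-0.0189  0.0137] se [0.0067 0.0067] mean [-0.0653 -0.0554  0.0304] 140 stem [-0.0258 -0.055   0.0157] 0.021819319513185966
   floor [-0.0016  0.0013  0.0005]
top 0.055 tilt [-0.0066  0.013 ] se [0.0052 0.0054] mean [-0.0647  0.0543  0.0304] 184 stem [-0.0246  0.0561  0.0149] 0.02129237765121106
   floor [-0.0014 -0.0027  0.0004]
px noise 0.0013503856
side -0.055 tilt [-0.0019 -0.0051] se [0.0055 0.0069] mean [-0.0656 -0.0523  0.0324] 55 stem [-0.0257 -0.0516  0.0172] 0.022767001984936558
   floor [-0.0026 -0.0034  0.0023]
side 0.055 tilt [0.0051 0.0002] se [0.0051 0.0051] mean [-0.0655  0.059   0.032 ] 99 stem [-0.0246  0.0591  0.0168] 0.022443372441579294
   floor [-0.0031 -0.0025  0.0023]
spanner diff 12.162820512820513 bg 12.087
reel diff 11.862244897959183 bg 12.087
plug top z [0.5872 0.2763 0.0519]
red [0.6281 0.043  0.047 ]
yellow [ 0.6213 -0.0473  0.0471]
lip x range [-0.0925 -0.0905 -0.0888] 27
t72.8 p[ 0.35 -0.15  0.3 ] F[ 0.1  0.1 -0.1] w0.0549
```

```bash
python3 -c "
from h import *
print(job.close_job()); print(st())"
```

```text
the job is handed in; nothing more can be done
None
the job is handed in; nothing more can be done
```

The job is done and handed in at about 73 s. I laid both gauges on the tray, then put the valves in the blue bin, then the plug in the green bin. Everything was lowered in 1 mm steps until a light contact force showed.

**Gauges:** Both lie dial up with the stem up the slope, and each was slid down until I felt the lip. Their dials sit 30–32 mm above the tray floor. The measured case edge matches the lip to about 1 mm, which is within camera error.

**Gauge tilt:** An early single-frame reading gave the black gauge a 0.02–0.04 rad tilt. Averaged frames did not confirm it. The last top-camera average showed −0.019 rad and the side camera −0.002, so I take it as lying flat within noise.

**Valves:** Both stand handle up in the blue bin, with handle tops at 47 mm, which fits a valve flat on the 4 mm floor.

**Plug:** It stands on its hexagon head in the green bin. Its top measured 52 mm against an expected 54 mm, within calibration error.

**Reel and spanner:** Neither moved; the image difference at both stayed at the background noise level.

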